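Put the hand stamps back in their own rests

ROBOT

A 7-joint arm with a two-finger parallel gripper is mounted at the origin on the work surface. World frame = base frame: x ahead of the robot, y to its left, z up, the work surface at z = 0. Lengths are in m, angles in rad, forces in N, time in s.
With the tool pointing down it reaches from about 0.425 to 0.925 m from the base axis. Payload 6.8 kg.
Tool frame: the origin (TCP) lies at the very end of the fingers, on their centre line; the grasp point (between the pads) lies tcp_to_grasp behind it (tcp_to_grasp is the distance from the TCP to the grasp point, in m); z points along the fingers, y is the direction in which the jaws open and shut (so a half turn about z gives the same grasp; the last joint's range is limited). The gripper opens to 88 mm and grips with 3 to 60 N. Pads are 20 mm wide; open, the fingers measure 115 mm over their backs; the gripper's body (75 mm by 178 mm) begins 61 mm behind the grasp point.
Start: joints at [-1.209, 0.477, 0.022, 1.555, -0.011, 1.109, -0.083], TCP at [0.306, 0.602, 0.193] pointing down, gripper open.
Joint ranges: [-2.96, 2.96], [-0.34, 2.1], [-1.41, 1.46], [0.24, 2.44], [-1.37, 4.51], [0.17, 1.92], [-2.96, 2.96]. Speed limits (rad/s): [2.39, 2.39, 3.14, 3.14, 3.14, 3.14, 3.14].

INTERFACE

Orientations are given as a unit quaternion [w, x, y, z].
In Python, from workcell import get_state, camera, camera_params, close_job, tcp_to_grasp gives the robot as it stands.
- The arm moves only by the shell command python3 -m crank 'ROWS' [FORCE]. ROWS is JSON, a list of rows, each an object with "travel": the shift along the world's x, y, z in units of 40 mm (1.0 is 40 mm), a list of three; "angular": the turn, a rotation vector about the world's x, y, z in units of 5 degrees (1.0 is 5 degrees), a list of three; "hand": the opening, from 0 (shut) to 1 (fully open). In form: [{"travel": [tx, ty, tz], "angular": [ax, ay, az], "hand": hand}, ...]. A call has 1 to 20 rows; each row shifts and turns the pose as measured when the row begins; what a row does not reach is not made up. A row lasts 1/12 s, in which the tool goes at most 41.7 mm and 7.16 degrees, less where a joint would pass 70% of its speed; a pose out of reach is approached as far as the arm can. A call is refused whole if a number of a shift passes 1 or a number of a turn 1, either way. A call with a gripper value outside its range is refused whole. The fingers move at their own pace and stop on an object; FORCE is the grip in N (left out, the last holds). Time passes only in rows, so rows that do not move let the fingers close. It gives the time, the measured TCP pose, the force and the opening at its end, in the units of the state.
- get_state(): the state, without advancing time (a new reading comes with each control period).
- camera(name): name is "scene" or "top" or "wrist"; returns (picture, depth): 384x512x3 uint8, blue, green, red; 384x512 float32, m along the optical axis (not along the pixel's ray), 0 where there is no reading.
- camera_params(name): a dict with "fx", "fy", "cx", "cy" (pixels), "extrinsics" (4x4, takes a point from world to camera coordinates). Camera axes: x right, y down, z forward; pixel columns grow to the right and rows downward; lengths in m; the calibration is good to about 2 mm. A picture is of the moment at which its call begins: read the wrist's pose just before it. camera_params takes no time and is no camera call; for the wrist camera it gives the pose at the moment of the call.
- close_job(): hands the job in, once; it reports no verdict.
The state is a dict: "clock": time; "q": joint angles; "joint_vel": joint speeds; "effort": joint torques, N m; "tool_pos": TCP position; "tcp_rot": TCP orientation; "ft_force": force on the tool from outside, world axes, zero at the start; "ft_torque": the same for the moment, N m; "width": opening from 0.0 (shut) to 1.0 (fully open).
Only numpy, scipy, OpenCV 4.12 (cv2) and the standard library are available. Lean on these libraries where they do the work, as an engineer would, in place of code of your own. Each camera call takes 0.05 s, during which the arm holds its last target. There are 200 camera calls.

TASK

Put each of the four red hand stamps back in the wooden rest whose recess has the shape and size of its foot, standing upright and flat on the recess floor; the small round one has been left in the square stamp's rest. Set each stamp down rather than dropping it, and leave the glass stamp and the ink tin where they are.

Things in the scene. Friction and masses are not known exactly. Their poses are not given: they have to be found in the camera images.
- stamp_large: Red plastic hand stamp, loose, 68 mm tall, about 0.05 to 0.15 kg: a round foot 50 mm in diameter and 16 mm high, a neck 18 mm thick and on top a round knob 30 mm in diameter, with upright sides from 42 to 68 mm above the underside. Origin: centre of the underside; z up. At the start it stands on the table, at any yaw.
- stamp_small: Red plastic hand stamp, loose, 68 mm tall, about 0.05 to 0.15 kg: a round foot 32 mm in diameter and 16 mm high, a neck 18 mm thick and on top a round knob 26 mm in diameter, with upright sides from 42 to 68 mm above the underside. Origin: centre of the underside; z up. At the start it stands in the recess of the square rest, which is not its own.
- stamp_square: Red plastic hand stamp, loose, 68 mm tall, about 0.05 to 0.15 kg: a square foot 44 x 44 mm and 16 mm high, a neck 18 mm thick and on top a square block grip 26 x 26 mm, sides along its x and y, with upright sides from 42 to 68 mm above the underside. Origin: centre of the underside; z up. At the start it stands on the table, at any yaw.
- stamp_oblong: Red plastic hand stamp, loose, 68 mm tall, about 0.05 to 0.15 kg: an oblong foot 64 mm (its x) by 30 mm (its y) and 16 mm high, a neck 18 mm thick and on top a bar grip 40 mm (its x) by 20 mm (its y), with upright sides from 42 to 68 mm above the underside. Origin: centre of the underside; z up. At the start it stands on the table, at any yaw.
- rest_large: Rest for the large stamp: fixed wooden block 104 mm (its x) by 84 mm (its y) and 22 mm high, with one recess in the middle, round, 66 mm in diameter, 14 mm deep, its floor (black) 8 mm above the table: the outline of the stamp's foot with 8 mm to spare all round. Origin: centre of the underside; z up.
- rest_small: Rest for the small stamp: fixed wooden block 104 mm (its x) by 84 mm (its y) and 22 mm high, with one recess in the middle, round, 48 mm in diameter, 14 mm deep, its floor (black) 8 mm above the table: the outline of the stamp's foot with 8 mm to spare all round. Origin: centre of the underside; z up.
- rest_square: Rest for the square stamp: fixed wooden block 104 mm (its x) by 84 mm (its y) and 22 mm high, with one recess in the middle, square, 60 x 60 mm, sides along its x and y, 14 mm deep, its floor (black) 8 mm above the table: the outline of the stamp's foot with 8 mm to spare all round. Origin: centre of the underside; z up.
- rest_oblong: Rest for the oblong stamp: fixed wooden block 104 mm (its x) by 84 mm (its y) and 22 mm high, with one recess in the middle, oblong, 80 mm (its x) by 46 mm (its y), 14 mm deep, its floor (black) 8 mm above the table: the outline of the stamp's foot with 8 mm to spare all round. Origin: centre of the underside; z up.
- glass_stamp: Bystander: frosted glass display stamp, whitish, with a round foot 44 mm in diameter and a round head, 84 mm tall, loose, 0.15 kg. Origin: centre of the underside; z up. It is to stay where it stands.
- ink_tin: Bystander: closed black round flat ink tin, 76 mm in diameter, 18 mm high, loose. Origin: centre of the underside; z up. It is to stay where it lies.
There are look-alikes about, which are no part of the job. What is shaped like the stamp_square but pink is not meant. What is shaped like the stamp_large but green is not meant.

How it is judged:
By the outcome, as a careful person would: the job done as asked, in the order asked, and still so for the second after the job is handed in, with the robot touching nothing.
It also fails if it takes over 118 s, if anything falls off the work surface, if the arm or the gripper's body presses on something with over 40 N, if the wrist force passes 120 N, or if a joint passes its speed limit or range.

## Working session

There is one attempt and no reset: what is moved stays moved. The work goes in short steps, Python scripts to look and compute and a shell command to move; the robot and the scene stay as the last step left them, time stands still between calls to the robot, and variables do not carry over. Pictures are saved under pics/ and viewed, about 12 in all and at most 16, crops included, and the job is handed in when it is done.

```bash
mkdir -p pics; ls
python3 - <<'E'
from workcell import *
import cv2,numpy as np
print(tcp_to_grasp,get_state())
for n in("scene","top"):
    p,d=camera(n); np.savez(f"{n}0.npz",p=p,d=d,**{k:np.array(v) for k,v in camera_params(n).items()})
    cv2.imwrite(f"pics/{n}0.png",cv2.resize(p,(800,600)))
E
```

```text
pics
0.0187 {'clock': 0.0, 'q': array([-1.20908364,  0.47776729,  0.0223554 ,  1.55644025, -0.01152906,
        1.10929626, -0.08309901]), 'joint_vel': array([-0.00064597,  0.00010734,  0.00109841, -0.00049521, -0.00208379,
       -0.00038155, -0.00025147]), 'effort': array([ 4.44832976e-04, -5.82865334e+01,  1.53489199e+00, -2.72602272e+01,
       -5.44038636e-02,  1.71063887e-02,  1.38095252e-04]), 'tool_pos': array([0.30530783, 0.60127541, 0.1921088 ]), 'tcp_rot': array([-1.52321325e-04,  2.32753838e-01,  9.72535272e-01, -8.78432231e-04]), 'ft_force': array([-0.13628078,  0.00653772,  0.3575375 ]), 'ft_torque': array([ 0.03575521,  0.04538017, -0.04848283]), 'width': 0.999436920353525}
```

View pics/top0.png

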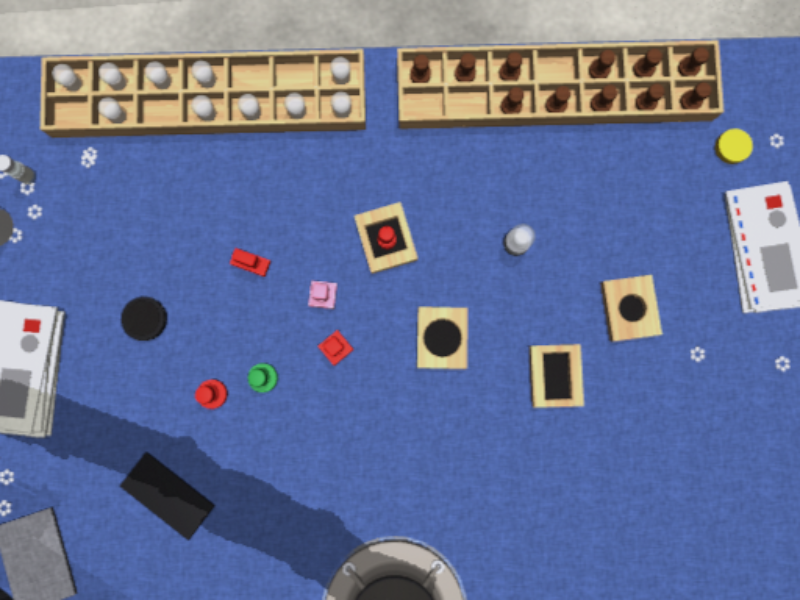

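View pics/scene0.png

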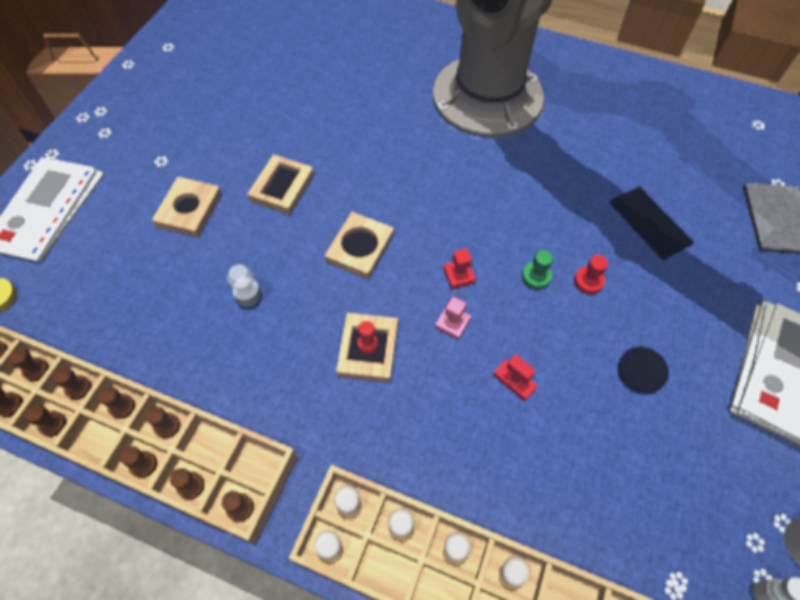

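Top view at 800x600:
- Oblong stamp is red, at (250,262).
- Square stamp is red, at (335,347). The pink look-alike at (322,294) is not it.
- Large stamp is red, at (211,394). The green look-alike at (262,378) is not it.
- Small stamp is at (387,237), in the square rest.
- Rests: large (442,338), oblong (557,376), small (632,308).
- Glass stamp is at (519,240) and the tin at (144,318).

Next I measure and make an enlarged confirming crop.

```bash
cat > h.py <<'E'
import numpy as np,cv2
def world(f):
    d=f['d'].astype(float);v,u=np.indices(d.shape)
    c=np.stack([(u-f['cx'])/f['fx']*d,(v-f['cy'])/f['fy']*d,d],-1)
    E=f['extrinsics'];return (c-E[:3,3])@E[:3,:3]
def ray(f,uv,z):
    uv=np.atleast_2d(uv).astype(float);E=f['extrinsics']
    c=np.c_[(uv[:,0]-f['cx'])/f['fx'],(uv[:,1]-f['cy'])/f['fy'],np.ones(len(uv))]@E[:3,:3]
    o=-E[:3,:3].T@E[:3,3];return (o+c*((z-o[2])/c[:,2])[:,None])[:,:2]
E
python3 - <<'E'
from h import *
f=dict(np.load("top0.npz"));W=world(f);p=f['p'];hsv=cv2.cvtColor(p,cv2.COLOR_BGR2HSV)
H,S,V=[hsv[...,i].astype(int) for i in range(3)]
red=((H<6)|(H>174))&(S>170)&(V>90)
print("cam z",(-f['extrinsics'][:3,:3].T@f['extrinsics'][:3,3]), "px mm",1000/ (f['fx']/1.5))
for n,(u,v) in dict(large=(211,394),small=(387,237),square=(335,347),oblong=(250,262),glass=(519,240),tin=(144,318),green=(262,378),pink=(322,294)).items():
    u=int(u*.64);v=int(v*.64);s=np.s_[v-24:v+24,u-24:u+24]
    w=W[s];z=w[...,2]
    if n=='glass': m=(z>.03)
    elif n=='tin': m=(z>.012)&(V[s]<70)
    else:
        m0={'green':(H[s]>45)&(H[s]<85)&(S[s]>120),'pink':((H[s]>150)|(H[s]<10))&(S[s]>30)&(S[s]<160)}.get(n,red[s])
        m=m0&(z>.058)
        if m.sum()<5: m=m0
    q=w[m]; r=cv2.minAreaRect((q[:,:2]*1000).astype(np.float32))
    print(n,m.sum(),"mean",q.mean(0).round(4),"zmax",q[:,2].max().round(3),"rect",np.round(r[0],1),np.round(r[1],1),round(r[2],1))
    if n in('square','oblong','pink'):
        m=m0&(z>.004)&(z<.03);q=w[m];r=cv2.minAreaRect((q[:,:2]*1000).astype(np.float32));print("   foot",np.round(r[0],1),np.round(r[1],1),round(r[2],1))
for n,(u,v) in dict(rlarge=(442,338),rsquare=(385,237),robl=(557,376),rsmall=(632,308)).items():
    u=int(u*.64);v=int(v*.64);s=np.s_[v-28:v+28,u-28:u+28]
    m=((H[s]>8)&(H[s]<32)&(S[s]>40)&(V[s]>130)).astype(np.uint8)
    ys,xs=np.nonzero(m);P=ray(f,np.c_[xs+u-28,ys+v-28],.022)*1000
    r=cv2.minAreaRect(P.astype(np.float32))
    hull=cv2.convexHull(np.c_[xs,ys].astype(np.int32));k=np.zeros_like(m);cv2.fillConvexPoly(k,hull,1)
    b=(k>0)&(m==0);yy,xx=np.nonzero(b);Q=ray(f,np.c_[xx+u-28,yy+v-28],.022)*1000
    rb=cv2.minAreaRect(Q.astype(np.float32))
    print(n,"block",np.round(r[0],1),np.round(r[1],1),round(r[2],1),"hole",np.round(rb[0],1),np.round(rb[1],1),round(rb[2],1))
c=p[128:272,110:440];cv2.imwrite("pics/crop1.png",cv2.resize(c,(792,346),interpolation=cv2.INTER_CUBIC))
E
```

```text
cam z [ 0.39459071 -0.01106159  1.28524789] px mm 3.1640901602942857
large 104 mean [0.3711 0.2985 0.0782] zmax 1.285 rect [375.9 152.2] [ 26.2 327.7] 1.9
small 82 mean [ 0.6243 -0.0018  0.0889] zmax 1.285 rect [ 5.169e+02 -3.000e-01] [ 23.6 244.4] 89.5
square 102 mean [0.4431 0.0886 0.0904] zmax 1.285 rect [416.9  49.4] [125.7  28.8] 56.8
   foot [443.6  90.1] [41.2 41.7] 38.5
oblong 110 mean [0.5949 0.2352 0.0664] zmax 0.074 rect [595.3 235.6] [36.3 18.9] 68.6
   foot [595.  235.6] [62.  28.2] 68.4
glass 231 mean [ 0.6092 -0.2178  0.116 ] zmax 1.285 rect [ 508.5 -133.3] [ 40.5 331.9] 49.6
tin 586 mean [0.5013 0.4175 0.0222] zmax 1.285 rect [455.1 221.1] [479.7  73. ] 76.8
green 105 mean [0.3962 0.2137 0.0782] zmax 1.285 rect [392.7 108.8] [239.6  27.9] 88.5
pink 104 mean [0.5348 0.1103 0.0784] zmax 1.285 rect [476.3  50.9] [202.7  31. ] 45.9
   foot [515.9 110.3] [85.9 44.5] 0.7
rlarge block [455.3 -92.6] [ 82.9 101.4] 88.4 hole [455.  -93.1] [95.4 63.7] 15.0
rsquare block [ 6.315e+02 -5.000e-01] [104.1  83.1] 15.4 hole [ 6.313e+02 -5.000e-01] [106.4  85.5] 15.5
robl block [ 386.4 -285. ] [102.6  83.8] 0.3 hole [ 384.4 -285. ] [ 84.8 102.8] 87.1
rsmall block [ 498.4 -419.7] [103.4  83.1] 6.3 hole [ 498.5 -419.6] [105.8  85.7] 6.3
```

View pics/crop1.png

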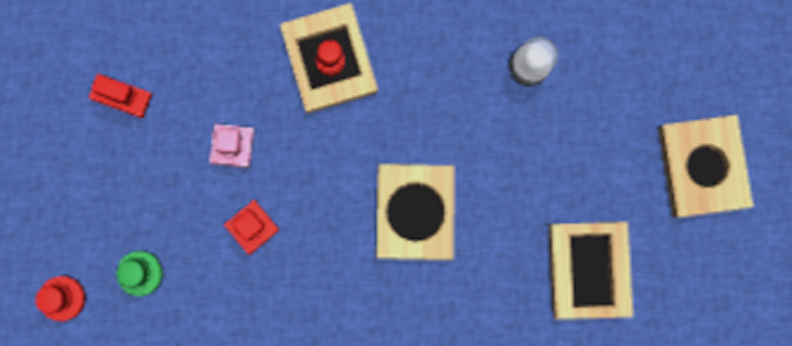

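The crop confirms the four red stamps, with pink at (231,145) and green at (139,273) excluded. Zero-depth pixels contaminated some of the means, so I'm redoing those robustly.

Run:
```python
from h import *
f=dict(np.load("top0.npz"));W=world(f);hsv=cv2.cvtColor(f['p'],cv2.COLOR_BGR2HSV).astype(int)
H,S,V=[hsv[...,i] for i in range(3)]
red=((H<6)|(H>174))&(S>170)&(V>90)&(f['d']>0)
for n,(u,v) in dict(large=(211,394),small=(387,237),square=(335,347),oblong=(250,262)).items():
    u=int(u*.64);v=int(v*.64);s=np.s_[v-24:v+24,u-24:u+24];w=W[s][red[s]]
    for nm,a,b in(("knob",.055,.1),("foot",.004,.035)):
        q=w[(w[:,2]>a)&(w[:,2]<b)]
        if len(q)<8: continue
        r=cv2.minAreaRect((q[:,:2]*1000).astype(np.float32));print(n,nm,len(q),q[:,:2].mean(0).round(4),"ztop",np.median(q[:,2]).round(4),np.round(r[0],1),np.round(r[1],1),round(r[2],1))
for n,(u,v) in dict(glass=(519,240),tin=(144,318)).items():
    u=int(u*.64);v=int(v*.64);w=W[v-18:v+18,u-18:u+18].reshape(-1,3);q=w[(w[:,2]>.012)&(w[:,2]<.1)];print(n,np.median(q,0))
```

```text
large knob 105 [0.3709 0.3013] ztop 0.0666 [370.9 302.2] [26.9 25.6] 87.5
large foot 154 [0.3709 0.2946] ztop 0.0154 [370.9 298.1] [45.3 37.7] 1.7
small knob 83 [ 0.627  -0.0017] ztop 0.0751 [627.8  -1.3] [23.4 22.9] 87.9
small foot 55 [ 0.6231 -0.0051] ztop 0.0226 [629.8  -6.5] [25.4 39.2] 46.7
square knob 102 [0.4441 0.0903] ztop 0.0669 [443.6  90.9] [25.5 25.4] 43.0
square foot 135 [0.4415 0.086 ] ztop 0.0156 [443.6  90.1] [41.2 41.7] 38.5
oblong knob 111 [0.5949 0.2351] ztop 0.0668 [595.3 235.6] [36.3 18.9] 68.6
oblong foot 123 [0.5879 0.2267] ztop 0.0151 [595.  235.6] [62.  28.2] 68.4
glass [ 0.6141808  -0.22278494  0.0756136 ]
tin [0.50277182 0.42026356 0.01790383]
```

Targets in metres: small (0.628, -0.002), large (0.371, 0.301), square (0.4437, 0.0905) at 40.7°, oblong (0.595, 0.2355) at 68.5°. I start with the small one.

```bash
python3 -m crank '[{"travel":[0.44,-0.84,0],"angular":[0,0,0],"hand":0.65},{"travel":[0.44,-0.84,0],"angular":[0,0,0],"hand":0.65},{"travel":[0.44,-0.84,0],"angular":[0,0,0],"hand":0.65},{"travel":[0.44,-0.84,0],"angular":[0,0,0],"hand":0.65},{"travel":[0.44,-0.84,0],"angular":[0,0,0],"hand":0.65},{"travel":[0.44,-0.84,0],"angular":[0,0,0],"hand":0.65},{"travel":[0.44,-0.84,0],"angular":[0,0,0],"hand":0.65},{"travel":[0.44,-0.84,0],"angular":[0,0,0],"hand":0.65},{"travel":[0.44,-0.84,0],"angular":[0,0,0],"hand":0.65},{"travel":[0.44,-0.84,0],"angular":[0,0,0],"hand":0.65},{"travel":[0.44,-0.84,0],"angular":[0,0,0],"hand":0.65},{"travel":[0.44,-0.84,0],"angular":[0,0,0],"hand":0.65},{"travel":[0.44,-0.84,0],"angular":[0,0,0],"hand":0.65},{"travel":[0.44,-0.84,0],"angular":[0,0,0],"hand":0.65},{"travel":[0.44,-0.84,0],"angular":[0,0,0],"hand":0.65},{"travel":[0.44,-0.84,0],"angular":[0,0,0],"hand":0.65}]' 20
```

```text
clock: 1.43
tool_pos: [0.5817, 0.0443, 0.1861]
tcp_rot: [-0.005, 0.223, 0.975, -0.003]
ft_force: [0.8, 0.4, -0.3]
width: 0.649
```

```bash
python3 -m crank '[{"travel":[0.6,-0.6,0],"angular":[0,0,0],"hand":0.65},{"travel":[0.5,-0.5,0],"angular":[0,0,0],"hand":0.65},{"travel":[0,0,0],"angular":[0,0,0],"hand":0.65},{"travel":[0,0,0],"angular":[0,0,0],"hand":0.65}]'
cat > look.py <<'E'
# wrist view: red knob position (plane zt) and tool pose
import sys
from h import *
from workcell import *
from scipy.spatial.transform import Rotation as R
def look(name,zt,view=False):
    s=get_state();f={k:np.array(v) for k,v in camera_params("wrist").items()};p,d=camera("wrist");f['d']=d
    W=world(f);hsv=cv2.cvtColor(p,cv2.COLOR_BGR2HSV).astype(int);H,S,V=[hsv[...,i] for i in range(3)]
    m=((H<6)|(H>174))&(S>150)&(V>70)&(d>0)
    m&=(W[...,2]>zt-.008)&(W[...,2]<zt+.008)
    n,l,st,c=cv2.connectedComponentsWithStats(m.astype(np.uint8))
    for i in range(1,n):
        if st[i,4]>150:
            q=W[l==i];r=cv2.minAreaRect((q[:,:2]*1000).astype(np.float32));print("red",st[i,4],c[i].round(),np.median(q,0).round(4),np.round(r[0],1),np.round(r[1],1),round(r[2],1))
    y=R.from_quat(s['tcp_rot'],scalar_first=True).as_matrix()
    print("tcp",s['tool_pos'].round(4),"jaw deg",np.degrees(np.arctan2(y[1,1],y[0,1])).round(2),"z",y[:,2].round(3))
    cv2.imwrite(f"pics/{name}.png",p)
if __name__=="__main__": look(sys.argv[1],float(sys.argv[2]))
E
python3 look.py w1 .076
```

```text
clock: 1.77
tool_pos: [0.6283, -0.0147, 0.1849]
tcp_rot: [-0.005, 0.23, 0.973, -0.006]
ft_force: [-0.4, 0.5, -0.9]
width: 0.652
red 407 [499.  18.] [0.592  0.2275 0.0688] [592.1 227.8] [22.7 17.5] 67.2
red 564 [273. 173.] [ 0.6267 -0.0026  0.0765] [627.6  -3.1] [25.  24.9] 42.9
tcp [ 0.6283 -0.0147  0.1849] jaw deg 63.45 z [-0.013 -0.008 -1.   ]
```

View pics/w1.png

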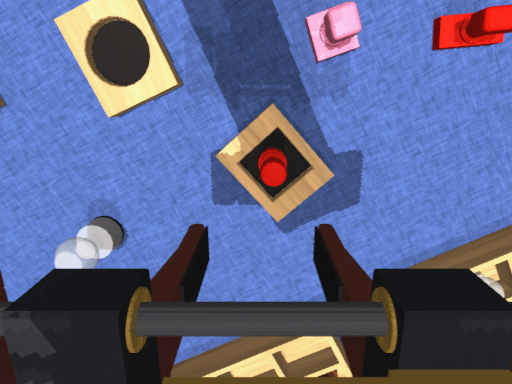

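The wrist view shows the small stamp in the square rest at (273,173), agreeing with the top camera to within 2 mm. Descending and gripping.

```bash
python3 -m crank '[{"travel":[0,0.3,-0.5],"angular":[0.09,-0.15,0],"hand":0.65},{"travel":[0,0,-0.8],"angular":[0,0,0],"hand":0.65},{"travel":[0,0,-0.8],"angular":[0,0,0],"hand":0.65},{"travel":[0,0,-0.6],"angular":[0,0,0],"hand":0.65},{"travel":[0,0,-0.4],"angular":[0,0,0],"hand":0.65},{"travel":[0,0,0],"angular":[0,0,0],"hand":0.65},{"travel":[0,0,0],"angular":[0,0,0],"hand":0.65}]'
```

```text
clock: 2.4
tool_pos: [0.6235, 0.0092, 0.0577]
tcp_rot: [-0.0, 0.224, 0.975, 0.003]
ft_force: [0.7, 0.3, -0.1]
width: 0.652
```

```bash
python3 -m crank '[{"travel":[0.1,-0.3,0],"angular":[0,0,0],"hand":0.65},{"travel":[0,0,-0.15],"angular":[0,0,0],"hand":0.65},{"travel":[0,0,0],"angular":[0,0,0],"hand":0.65},{"travel":[0,0,0],"angular":[0,0,0],"hand":0.65}]'; python3 -c "
from workcell import *
for i in range(3): print(get_state()['tool_pos'])"
```

```text
clock: 2.73
tool_pos: [0.6298, -0.002, 0.0554]
tcp_rot: [0.002, 0.222, 0.975, 0.004]
ft_force: [0.2, 0.6, -0.3]
width: 0.65
[ 0.62979693 -0.0019508   0.0554355 ]
[ 0.62979693 -0.0019508   0.0554355 ]
[ 0.62979693 -0.0019508   0.0554355 ]
```

```bash
python3 -m crank '[{"travel":[-0.03,0,-0.28],"angular":[0,0,0],"hand":0.65},{"travel":[0,0,0],"angular":[0,0,0],"hand":0.65},{"travel":[0,0,0],"angular":[0,0,0],"hand":0.65}]'
```

```text
clock: 2.98
tool_pos: [0.63, -0.0022, 0.045]
tcp_rot: [0.004, 0.223, 0.975, 0.005]
ft_force: [0.8, -0.9, 0.5]
width: 0.646
```

```bash
python3 -m crank '[{"travel":[0,0,0],"angular":[0,0,0],"hand":0},{"travel":[0,0,0],"angular":[0,0,0],"hand":0},{"travel":[0,0,0],"angular":[0,0,0],"hand":0},{"travel":[0,0,0],"angular":[0,0,0],"hand":0},{"travel":[0,0,0],"angular":[0,0,0],"hand":0},{"travel":[0,0,0],"angular":[0,0,0],"hand":0}]' 20
```

```text
clock: 3.48
tool_pos: [0.6298, -0.002, 0.045]
tcp_rot: [0.004, 0.223, 0.975, 0.005]
ft_force: [-1.0, 0.4, 0.5]
width: 0.277
```

Held (24 mm). Lifting and going to the small rest at (0.4985, -0.4197).

```bash
python3 -m crank '[{"travel":[0,0,0.5],"angular":[0,0,0],"hand":0},{"travel":[0,0,1],"angular":[0,0,0],"hand":0},{"travel":[0,0,1],"angular":[0,0,0],"hand":0},{"travel":[0,0,1],"angular":[0,0,0],"hand":0},{"travel":[-0.2,-0.7,0.2],"angular":[0,0,0],"hand":0},{"travel":[-0.27,-0.87,0],"angular":[0,0,0],"hand":0},{"travel":[-0.27,-0.87,0],"angular":[0,0,0],"hand":0},{"travel":[-0.27,-0.87,0],"angular":[0,0,0],"hand":0},{"travel":[-0.27,-0.87,0],"angular":[0,0,0],"hand":0},{"travel":[-0.27,-0.87,0],"angular":[0,0,0],"hand":0},{"travel":[-0.27,-0.87,0],"angular":[0,0,0],"hand":0},{"travel":[-0.27,-0.87,0],"angular":[0,0,0],"hand":0},{"travel":[-0.27,-0.87,0],"angular":[0,0,0],"hand":0},{"travel":[-0.27,-0.87,0],"angular":[0,0,0],"hand":0},{"travel":[-0.27,-0.8,0],"angular":[0,0,0],"hand":0},{"travel":[-0.2,-0.4,0],"angular":[0,0,0],"hand":0},{"travel":[0,0,0],"angular":[0,0,0],"hand":0},{"travel":[0,0,0],"angular":[0,0,0],"hand":0}]'; python3 look.py w2 .2
```

```text
clock: 4.98
tool_pos: [0.4924, -0.4036, 0.2012]
tcp_rot: [0.004, 0.219, 0.976, 0.004]
ft_force: [0.2, 0.5, -0.5]
width: 0.268
tcp [ 0.4924 -0.4036  0.2012] jaw deg 64.72 z [ 0.01   0.007 -1.   ]
```

View pics/w2.png

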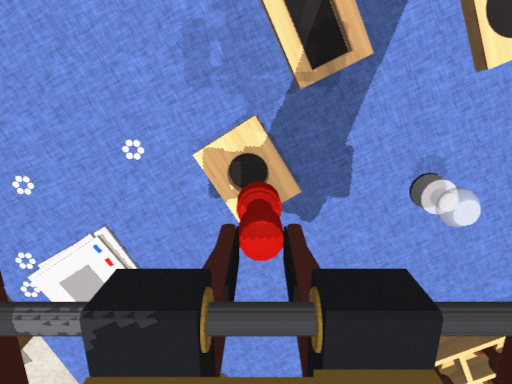

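The stamp is upright in the jaws at (260,220), with the small recess at (248,170). Centring over it and lowering to just above.

```bash
python3 -m crank '[{"travel":[0.13,-0.4,0],"angular":[-0.08,0.11,0],"hand":0},{"travel":[0,0,-0.6],"angular":[0,0,0],"hand":0},{"travel":[0,0,-0.8],"angular":[0,0,0],"hand":0},{"travel":[0,0,-0.8],"angular":[0,0,0],"hand":0},{"travel":[0,0,-0.5],"angular":[0,0,0],"hand":0},{"travel":[0,0,-0.2],"angular":[0,0,0],"hand":0},{"travel":[0,0,0],"angular":[0,0,0],"hand":0},{"travel":[0,0,0],"angular":[0,0,0],"hand":0}]'
```

```text
clock: 5.7
tool_pos: [0.5096, -0.4043, 0.083]
tcp_rot: [0.004, 0.208, 0.978, 0.003]
ft_force: [-0.3, 0.5, 0.0]
width: 0.269
```

```bash
python3 -m crank '[{"travel":[-0.28,-0.38,0],"angular":[0,0,0],"hand":0},{"travel":[0,0,0],"angular":[0,0,0],"hand":0},{"travel":[0,0,0],"angular":[0,0,0],"hand":0}]'
```

```text
clock: 5.95
tool_pos: [0.5026, -0.4179, 0.0868]
tcp_rot: [0.006, 0.206, 0.979, 0.003]
ft_force: [1.4, 0.1, -1.1]
width: 0.274
```

```bash
python3 -m crank '[{"travel":[-0.1,-0.05,-0.25],"angular":[0,0,0],"hand":0},{"travel":[0,0,-0.25],"angular":[0,0,0],"hand":0},{"travel":[0,0,0],"angular":[0,0,0],"hand":0},{"travel":[0,0,0],"angular":[0,0,0],"hand":0}]'
```

```text
clock: 6.28
tool_pos: [0.5009, -0.42, 0.0682]
tcp_rot: [0.009, 0.206, 0.979, 0.003]
ft_force: [1.8, 0.2, -0.1]
width: 0.273
```

```bash
python3 -m crank '[{"travel":[-0.06,0,-0.25],"angular":[0,0.2,0],"hand":0},{"travel":[0,0,-0.2],"angular":[0,0,0],"hand":0},{"travel":[0,0,0],"angular":[0,0,0],"hand":0},{"travel":[0,0,0],"angular":[0,0,0],"hand":0}]'
```

```text
clock: 6.62
tool_pos: [0.4986, -0.4189, 0.0475]
tcp_rot: [-0.001, 0.205, 0.979, 0.001]
ft_force: [0.7, -0.3, -0.2]
width: 0.275
```

```bash
python3 -m crank '[{"travel":[0,0,-0.08],"angular":[0,0,0],"hand":0},{"travel":[0,0,0],"angular":[0,0,0],"hand":0},{"travel":[0,0,-0.05],"angular":[0,0,0],"hand":0},{"travel":[0,0,0],"angular":[0,0,0],"hand":0},{"travel":[0,0,0],"angular":[0,0,0],"hand":0}]'
```

```text
clock: 7.03
tool_pos: [0.5005, -0.4214, 0.0451]
tcp_rot: [0.002, 0.205, 0.979, -0.0]
ft_force: [0.2, -0.4, -0.2]
width: 0.274
```

```bash
python3 -m crank '[{"travel":[0,0,-0.04],"angular":[0,0,0],"hand":0},{"travel":[0,0,0],"angular":[0,0,0],"hand":0},{"travel":[0,0,0],"angular":[0,0,0],"hand":0}]'
```

```text
clock: 7.28
tool_pos: [0.5012, -0.4217, 0.0444]
tcp_rot: [0.002, 0.205, 0.979, -0.0]
ft_force: [-0.4, -0.2, 1.5]
width: 0.277
```

```bash
python3 -m crank '[{"travel":[0,0,-0.05],"angular":[0,0,0],"hand":0},{"travel":[0,0,0],"angular":[0,0,0],"hand":0},{"travel":[0,0,0],"angular":[0,0,0],"hand":0}]'
```

```text
clock: 7.53
tool_pos: [0.5027, -0.4227, 0.0449]
tcp_rot: [0.004, 0.205, 0.979, -0.001]
ft_force: [0.3, 0.6, 0.2]
width: 0.277
```

```bash
python3 -m crank '[{"travel":[-0.1,0.07,-0.08],"angular":[0,0,0],"hand":0},{"travel":[0,0,0],"angular":[0,0,0],"hand":0},{"travel":[0,0,0],"angular":[0,0,0],"hand":0}]'
```

```text
clock: 7.78
tool_pos: [0.5019, -0.4223, 0.044]
tcp_rot: [0.008, 0.205, 0.979, -0.003]
ft_force: [-0.1, -0.2, -0.7]
width: 0.277
```

```bash
python3 -m crank '[{"travel":[-0.05,0.05,-0.08],"angular":[-0.05,0.18,0],"hand":0},{"travel":[0,0,0],"angular":[0,0,0],"hand":0},{"travel":[0,0,-0.08],"angular":[0,0,0],"hand":0},{"travel":[0,0,0],"angular":[0,0,0],"hand":0}]'
```

```text
clock: 8.12
tool_pos: [0.5042, -0.4254, 0.0429]
tcp_rot: [0.006, 0.206, 0.979, -0.01]
ft_force: [0.9, -0.2, -1.3]
width: 0.282
```

Run:
```python
from look import *
look("w3",.06)
p,d=camera("scene");cv2.imwrite("pics/s3.png",cv2.resize(p[80:180,80:214],(800,597),interpolation=cv2.INTER_CUBIC))
```

```text
red 324 [263. 216.] [ 0.4927 -0.4182  0.062 ] [ 496.9 -419.7] [24.5 10. ] 57.1
tcp [ 0.5042 -0.4254  0.0429] jaw deg 66.26 z [ 0.008 -0.022 -1.   ]
```

View pics/w3.png

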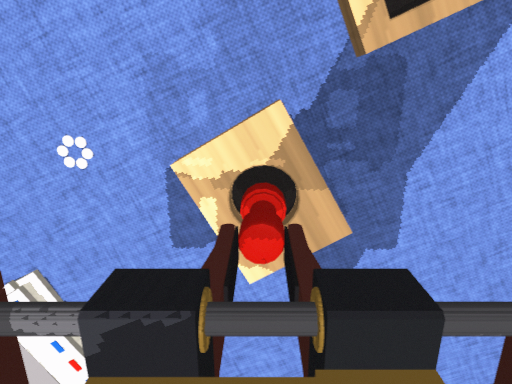

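The foot is inside the recess but about 7 mm off towards the image bottom: recess centre (264,194), foot about (264,203). I raise slightly and shift back.

```bash
python3 -m crank '[{"travel":[0,0,0.15],"angular":[0.25,0.09,0],"hand":0},{"travel":[-0.2,0.2,0],"angular":[0,0,0],"hand":0},{"travel":[0,0,0],"angular":[0,0,0],"hand":0},{"travel":[0,0,0],"angular":[0,0,0],"hand":0}]'
```

```text
clock: 8.55
tool_pos: [0.4934, -0.4148, 0.045]
tcp_rot: [-0.004, 0.205, 0.979, 0.001]
ft_force: [0.1, -0.6, 0.6]
width: 0.28
```

```bash
python3 -m crank '[{"travel":[0.08,-0.08,0],"angular":[0,-0.09,0],"hand":0},{"travel":[0,0,0],"angular":[0,0,0],"hand":0},{"travel":[0,0,0],"angular":[0,0,0],"hand":0}]'
```

```text
clock: 8.8
tool_pos: [0.4963, -0.4174, 0.0432]
tcp_rot: [-0.001, 0.205, 0.979, 0.003]
ft_force: [-0.1, 0.5, -1.8]
width: 0.278
```

```bash
python3 -m crank '[{"travel":[0,0,-0.12],"angular":[0,0,0],"hand":0}]'; python3 -m crank '[{"travel":[0.03,-0.03,-0.12],"angular":[0,0,0],"hand":0}]'
```

```text
clock: 8.88
tool_pos: [0.4983, -0.4183, 0.0408]
tcp_rot: [0.001, 0.205, 0.979, 0.003]
ft_force: [-2.3, 5.1, 30.3]
width: 0.282
clock: 8.97
tool_pos: [0.502, -0.4205, 0.0392]
tcp_rot: [0.004, 0.205, 0.979, 0.002]
ft_force: [-1.6, 3.6, 25.6]
width: 0.289
```

Floor contact at 25–30 N. I relax the force, then open.

```bash
python3 -m crank '[{"travel":[0,0,0.04],"angular":[0,0.08,0],"hand":0},{"travel":[0,0,0],"angular":[0,0,0],"hand":0},{"travel":[0,0,0],"angular":[0,0,0],"hand":0}]'; python3 -m crank '[{"travel":[0,0,0],"angular":[0,0,0],"hand":0.5},{"travel":[0,0,0],"angular":[0,0,0],"hand":0.65},{"travel":[0,0,0],"angular":[0,0,0],"hand":0.65}]'
```

```text
clock: 9.22
tool_pos: [0.504, -0.4217, 0.0423]
tcp_rot: [0.002, 0.205, 0.979, 0.001]
ft_force: [0.7, 0.5, -0.3]
width: 0.286
clock: 9.47
tool_pos: [0.5033, -0.4212, 0.0412]
tcp_rot: [0.001, 0.205, 0.979, 0.002]
ft_force: [0.4, -0.5, 0.1]
width: 0.473
```

```bash
python3 look.py w4 .076
```

```text
red 1777 [266. 233.] [ 0.4977 -0.4157  0.0766] [ 499.5 -416. ] [24.3 24.7] 73.4
tcp [ 0.5033 -0.4212  0.0412] jaw deg 66.34 z [ 0.003  0.003 -1.   ]
```

View pics/w4.png

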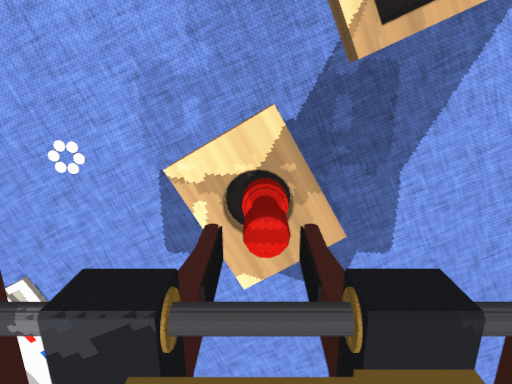

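The small stamp stands flat: its top is at z=0.0766 (0.076 expected), inside the recess, and the jaws are clear. Next is the square stamp.

```bash
python3 -m crank '[{"travel":[0,0,0.5],"angular":[0,0,0],"hand":0.65},{"travel":[0,0,1],"angular":[0,0,0],"hand":0.65},{"travel":[0,0,1],"angular":[0,0,0],"hand":0.65},{"travel":[0,0,1],"angular":[0,0,0],"hand":0.65},{"travel":[-0.1,0.8,0.2],"angular":[0,0,-0.5],"hand":0.65},{"travel":[-0.11,0.95,0],"angular":[0,0,-0.5],"hand":0.65},{"travel":[-0.11,0.95,0],"angular":[0,0,-0.5],"hand":0.65},{"travel":[-0.11,0.95,0],"angular":[0,0,-0.5],"hand":0.65},{"travel":[-0.11,0.95,0],"angular":[0,0,-0.5],"hand":0.65},{"travel":[-0.11,0.95,0],"angular":[0,0,-0.5],"hand":0.65},{"travel":[-0.11,0.95,0],"angular":[0,0,-0.5],"hand":0.65},{"travel":[-0.11,0.95,0],"angular":[0,0,-0.5],"hand":0.65},{"travel":[-0.11,0.95,0],"angular":[0,0,-0.5],"hand":0.65},{"travel":[-0.11,0.95,0],"angular":[0,0,-0.5],"hand":0.65},{"travel":[-0.11,0.95,0],"angular":[0,0,0],"hand":0.65},{"travel":[-0.11,0.95,0],"angular":[0,0,0],"hand":0.65},{"travel":[-0.11,0.7,0],"angular":[0,0,0],"hand":0.65},{"travel":[0,0,0],"angular":[0,0,0],"hand":0.65},{"travel":[0,0,0],"angular":[0,0,0],"hand":0.65}]'; python3 look.py w5 .068
```

```text
clock: 11.1
tool_pos: [0.4317, 0.0755, 0.194]
tcp_rot: [0.001, 0.425, 0.905, 0.003]
ft_force: [-0.0, -0.2, 1.4]
width: 0.65
red 894 [487. 155.] [0.5915 0.2345 0.0681] [593.7 235.2] [40.3 19.9] 68.0
red 642 [277. 170.] [0.4416 0.0906 0.0687] [442.3  90.1] [26.3 24.8] 39.0
tcp [0.4317 0.0755 0.194 ] jaw deg 39.73 z [ 0.004  0.004 -1.   ]
```

```bash
python3 -m crank '[{"travel":[0.27,0.36,0],"angular":[0,0,0],"hand":0.65},{"travel":[0,0,-0.6],"angular":[0,0,0],"hand":0.65},{"travel":[0,0,-0.8],"angular":[0,0,0],"hand":0.65},{"travel":[0,0,-0.8],"angular":[0,0,0],"hand":0.65},{"travel":[0,0,-0.5],"angular":[0,0,0],"hand":0.65},{"travel":[0,0,0],"angular":[0,0,0],"hand":0.65},{"travel":[0,0,0],"angular":[0,0,0],"hand":0.65}]'
```

```text
clock: 11.73
tool_pos: [0.4472, 0.0796, 0.0842]
tcp_rot: [0.004, 0.432, 0.902, 0.004]
ft_force: [0.4, -0.3, -0.1]
width: 0.654
```

```bash
python3 -m crank '[{"travel":[-0.12,0.26,0],"angular":[0,0,0],"hand":0.65},{"travel":[0,0,-0.4],"angular":[0,0,0],"hand":0.65},{"travel":[0,0,-0.4],"angular":[0,0,0],"hand":0.65},{"travel":[0,0,0],"angular":[0,0,0],"hand":0.65},{"travel":[0,0,0],"angular":[0,0,0],"hand":0.65}]'
```

```text
clock: 12.15
tool_pos: [0.4479, 0.0865, 0.0577]
tcp_rot: [0.008, 0.436, 0.9, 0.006]
ft_force: [0.2, 0.8, 0.3]
width: 0.652
```

```bash
python3 -m crank '[{"travel":[-0.12,0.09,-0.2],"angular":[-0.05,0.22,0.1],"hand":0.65},{"travel":[-0.05,0,-0.35],"angular":[0,0,0],"hand":0.65},{"travel":[0,0,-0.1],"angular":[0,0,0],"hand":0.65},{"travel":[0,0,0],"angular":[0,0,0],"hand":0.65}]'
```

```text
clock: 12.48
tool_pos: [0.4444, 0.0907, 0.0351]
tcp_rot: [0.002, 0.433, 0.901, 0.002]
ft_force: [0.3, -0.8, -0.4]
width: 0.649
```

```bash
python3 -m crank '[{"travel":[0,0,0],"angular":[0,0,0],"hand":0},{"travel":[0,0,0],"angular":[0,0,0],"hand":0},{"travel":[0,0,0],"angular":[0,0,0],"hand":0},{"travel":[0,0,0],"angular":[0,0,0],"hand":0},{"travel":[0,0,0],"angular":[0,0,0],"hand":0},{"travel":[0,0,0],"angular":[0,0,0],"hand":0}]'
```

```text
clock: 12.98
tool_pos: [0.4458, 0.0911, 0.0374]
tcp_rot: [0.002, 0.433, 0.901, 0.003]
ft_force: [-0.2, -0.4, -1.6]
width: 0.292
```

```bash
python3 -m crank '[{"travel":[0,0,0.5],"angular":[0,0,0],"hand":0},{"travel":[0,0,1],"angular":[0,0,0],"hand":0},{"travel":[0,0,1],"angular":[0,0,0],"hand":0},{"travel":[0.3,-0.15,0.5],"angular":[0,0,-0.5],"hand":0},{"travel":[0.7,-0.35,0],"angular":[0,0,-0.8],"hand":0},{"travel":[0.7,-0.35,0],"angular":[0,0,-0.8],"hand":0},{"travel":[0.7,-0.35,0],"angular":[0,0,-0.8],"hand":0},{"travel":[0.7,-0.35,0],"angular":[0,0,-0.8],"hand":0},{"travel":[0.7,-0.35,0],"angular":[0,0,-0.6],"hand":0},{"travel":[0.6,-0.3,0],"angular":[0,0,0],"hand":0},{"travel":[0,0,0],"angular":[0,0,0],"hand":0},{"travel":[0,0,0],"angular":[0,0,0],"hand":0}]'
```

```text
clock: 13.98
tool_pos: [0.624, -0.002, 0.163]
tcp_rot: [0.001, 0.599, 0.801, 0.002]
ft_force: [-0.0, 0.5, -2.0]
width: 0.29
```

```bash
python3 -m crank '[{"travel":[0.19,0.04,-0.3],"angular":[0,0,-0.2],"hand":0},{"travel":[0,0,-0.7],"angular":[0,0,0],"hand":0},{"travel":[0,0,-0.5],"angular":[0,0,0],"hand":0},{"travel":[0,0,-0.3],"angular":[0,0,0],"hand":0},{"travel":[0,0,0],"angular":[0,0,0],"hand":0},{"travel":[0,0,0],"angular":[0,0,0],"hand":0}]'
```

```text
clock: 14.48
tool_pos: [0.6276, 0.0024, 0.0886]
tcp_rot: [-0.001, 0.605, 0.796, 0.002]
ft_force: [-0.2, -0.2, -1.7]
width: 0.294
```

```bash
python3 -m crank '[{"travel":[0.1,-0.07,-0.1],"angular":[0,0,0],"hand":0},{"travel":[0,0,-0.3],"angular":[0,0,0],"hand":0},{"travel":[0,0,-0.3],"angular":[0,0,0],"hand":0},{"travel":[0,0,-0.1],"angular":[0,0,0],"hand":0},{"travel":[0,0,0],"angular":[0,0,0],"hand":0}]'
```

```text
clock: 14.9
tool_pos: [0.6337, 0.0002, 0.0573]
tcp_rot: [0.001, 0.604, 0.797, 0.004]
ft_force: [-0.1, -0.6, -1.5]
width: 0.286
```

```bash
python3 -m crank '[{"travel":[-0.05,0,-0.15],"angular":[-0.05,0,0],"hand":0},{"travel":[0,0,-0.1],"angular":[0,0,0],"hand":0},{"travel":[0,0,-0.05],"angular":[0,0,0],"hand":0}]'; python3 -m crank '[{"travel":[0,0,-0.08],"angular":[0,0,0],"hand":0}]'
```

```text
clock: 15.15
tool_pos: [0.6319, -0.0001, 0.0449]
tcp_rot: [0.002, 0.604, 0.797, 0.002]
ft_force: [-7.2, -1.0, 23.6]
width: 0.285
clock: 15.23
tool_pos: [0.6324, -0.0006, 0.0442]
tcp_rot: [0.003, 0.605, 0.797, 0.002]
ft_force: [-9.6, -1.0, 32.2]
width: 0.292
```

Contact, well centred. Relaxing, then opening.

```bash
python3 -m crank '[{"travel":[0,0,0.03],"angular":[0,0,0],"hand":0},{"travel":[0,0,0],"angular":[0,0,0],"hand":0},{"travel":[0,0,0],"angular":[0,0,0],"hand":0.5},{"travel":[0,0,0],"angular":[0,0,0],"hand":0.65},{"travel":[0,0,0],"angular":[0,0,0],"hand":0.65},{"travel":[0,0,0],"angular":[0,0,0],"hand":0.65}]';python3 look.py w6 .076
```

```text
clock: 15.73
tool_pos: [0.6338, -0.0007, 0.0469]
tcp_rot: [0.004, 0.605, 0.796, 0.003]
ft_force: [0.2, 0.3, 0.3]
width: 0.556
red 2064 [255. 235.] [0.6296 0.0029 0.0767] [630.    0.9] [26.  24.7] 15.6
tcp [ 0.6338 -0.0007  0.0469] jaw deg 15.59 z [ 0.01   0.001 -1.   ]
```

Square stamp is seated: top z 0.0767, yaw 15.6° against 15.4°, centred. Next is the oblong.

```bash
python3 -m crank '[{"travel":[0,0,0.5],"angular":[0,-0.1,0],"hand":0.65},{"travel":[0,0,1],"angular":[0,0,0],"hand":0.65},{"travel":[0,0,1],"angular":[0,0,-0.5],"hand":0.65},{"travel":[-0.05,0.4,0.5],"angular":[0,0,-0.9],"hand":0.65},{"travel":[-0.15,0.9,0],"angular":[0,0,-0.9],"hand":0.65},{"travel":[-0.15,0.9,0],"angular":[0,0,-0.9],"hand":0.65},{"travel":[-0.15,0.9,0],"angular":[0,0,-0.9],"hand":0.65},{"travel":[-0.15,0.9,0],"angular":[0,0,-0.9],"hand":0.65},{"travel":[-0.15,0.9,0],"angular":[0,0,-0.9],"hand":0.65},{"travel":[-0.15,0.8,0],"angular":[0,0,-0.9],"hand":0.65},{"travel":[0,0,0],"angular":[0,0,-0.7],"hand":0.65},{"travel":[0,0,0],"angular":[0,0,0],"hand":0.65},{"travel":[0,0,0],"angular":[0,0,0],"hand":0.65}]';python3 look.py w7 .068
```

```text
clock: 16.87
tool_pos: [0.59, 0.2361, 0.172]
tcp_rot: [0.007, 0.838, 0.545, 0.005]
ft_force: [0.5, 0.5, -0.4]
width: 0.651
red 851 [264. 177.] [0.5957 0.2377 0.0687] [595.4 236.6] [38.7 19.9] 66.9
red 831 [ 22. 209.] [0.3738 0.3025 0.0686] [370.9 302.5] [28.1 28.2] 81.1
tcp [0.59   0.2361 0.172 ] jaw deg -23.9 z [ 0.015 -0.006 -1.   ]
```

```bash
python3 -m crank '[{"travel":[0.13,0,-0.3],"angular":[0.07,0.17,0.25],"hand":0.65},{"travel":[0,0,-0.8],"angular":[0,0,0],"hand":0.65},{"travel":[0,0,-0.8],"angular":[0,0,0],"hand":0.65},{"travel":[0,0,-0.5],"angular":[0,0,0],"hand":0.65},{"travel":[0,0,0],"angular":[0,0,0],"hand":0.65},{"travel":[0,0,0],"angular":[0,0,0],"hand":0.65}]'
```

```text
clock: 17.42
tool_pos: [0.6003, 0.2246, 0.0758]
tcp_rot: [0.002, 0.833, 0.553, 0.002]
ft_force: [1.1, 0.7, 1.1]
width: 0.65
```

```bash
python3 -m crank '[{"travel":[-0.12,0.3,0],"angular":[0,0,0],"hand":0.65},{"travel":[0,0,-0.4],"angular":[0,0,0],"hand":0.65},{"travel":[0,0,-0.4],"angular":[0,0,0],"hand":0.65},{"travel":[0,0,-0.2],"angular":[0,0,0],"hand":0.65},{"travel":[0,0,0],"angular":[0,0,0],"hand":0.65}]'
```

```text
clock: 17.83
tool_pos: [0.6001, 0.2388, 0.0426]
tcp_rot: [0.002, 0.834, 0.552, 0.008]
ft_force: [-0.1, -0.5, 0.2]
width: 0.649
```

```bash
python3 -m crank '[{"travel":[-0.13,-0.04,-0.1],"angular":[-0.06,0.18,0],"hand":0.65},{"travel":[0,0,-0.1],"angular":[0,0,0],"hand":0.65},{"travel":[0,0,0],"angular":[0,0,0],"hand":0.65}]'
```

```text
clock: 18.08
tool_pos: [0.5959, 0.2388, 0.0374]
tcp_rot: [-0.0, 0.834, 0.552, 0.001]
ft_force: [-0.3, -0.6, -0.3]
width: 0.648
```

```bash
python3 -m crank '[{"travel":[0,0,0],"angular":[0,0,0],"hand":0},{"travel":[0,0,0],"angular":[0,0,0],"hand":0},{"travel":[0,0,0],"angular":[0,0,0],"hand":0},{"travel":[0,0,0],"angular":[0,0,0],"hand":0},{"travel":[0,0,0],"angular":[0,0,0],"hand":0},{"travel":[0,0,0],"angular":[0,0,0],"hand":0},{"travel":[0,0,0],"angular":[0,0,0],"hand":0}]'
```

```text
clock: 18.67
tool_pos: [0.5973, 0.2391, 0.0395]
tcp_rot: [-0.0, 0.834, 0.552, 0.003]
ft_force: [-0.8, 0.5, 1.3]
width: 0.155
```

```bash
python3 -m crank '[{"travel":[0,0,0],"angular":[0,0,0],"hand":0},{"travel":[0,0,0],"angular":[0,0,0],"hand":0}]'; python3 look.py w8 .068
```

```text
clock: 18.83
tool_pos: [0.5973, 0.2391, 0.0395]
tcp_rot: [-0.0, 0.834, 0.552, 0.003]
ft_force: [-0.2, -0.1, -1.1]
width: 0.017
red 774 [259. 226.] [0.5996 0.2508 0.0684] [595.6 237.3] [38.2 19.4] 67.3
tcp [0.5973 0.2391 0.0395] jaw deg -22.96 z [ 0.005  0.003 -1.   ]
```

View pics/w8.png

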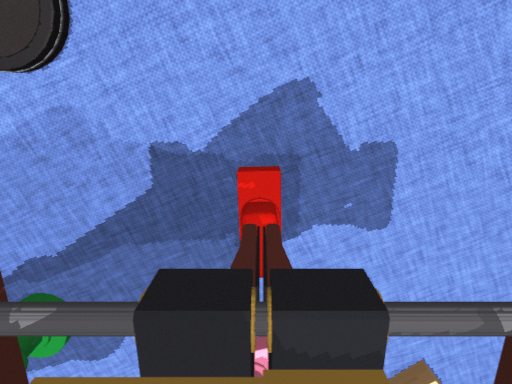

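The fingers read shut (0.017), so I need a closer look.

Run:
```python
import cv2,numpy as np
from h import *
from workcell import *
f={k:np.array(v) for k,v in camera_params("wrist").items()};p,d=camera("wrist");f['d']=d
W=world(f)
for y in range(160,300,10): print(y,[W[y,x].round(3).tolist() for x in(245,261)])
q,_=camera("scene")
a=cv2.resize(p[150:290,200:320],(400,467),interpolation=cv2.INTER_CUBIC);b=cv2.resize(q[200:270,290:350],(400,467),interpolation=cv2.INTER_CUBIC)
cv2.imwrite("pics/w8c.png",np.hstack([a,b]))
```

```text
160 [[0.6, 0.273, 0.001], [0.611, 0.269, 0.002]]
170 [[0.599, 0.269, 0.014], [0.609, 0.265, 0.015]]
180 [[0.596, 0.263, 0.017], [0.606, 0.259, 0.018]]
190 [[0.593, 0.257, 0.017], [0.604, 0.252, 0.017]]
200 [[0.591, 0.25, 0.017], [0.601, 0.247, 0.021]]
210 [[0.595, 0.257, 0.06], [0.604, 0.254, 0.062]]
220 [[0.595, 0.254, 0.068], [0.603, 0.251, 0.069]]
230 [[0.595, 0.253, 0.08], [0.6, 0.245, 0.069]]
240 [[0.595, 0.252, 0.091], [0.598, 0.24, 0.07]]
250 [[0.596, 0.252, 0.102], [0.596, 0.234, 0.068]]
260 [[0.596, 0.252, 0.11], [0.594, 0.229, 0.07]]
270 [[0.606, 0.271, 0.157], [0.591, 0.224, 0.07]]
280 [[0.606, 0.271, 0.16], [0.572, 0.178, 0.0]]
290 [[0.607, 0.271, 0.166], [0.569, 0.171, 0.002]]
```

View pics/w8c.png

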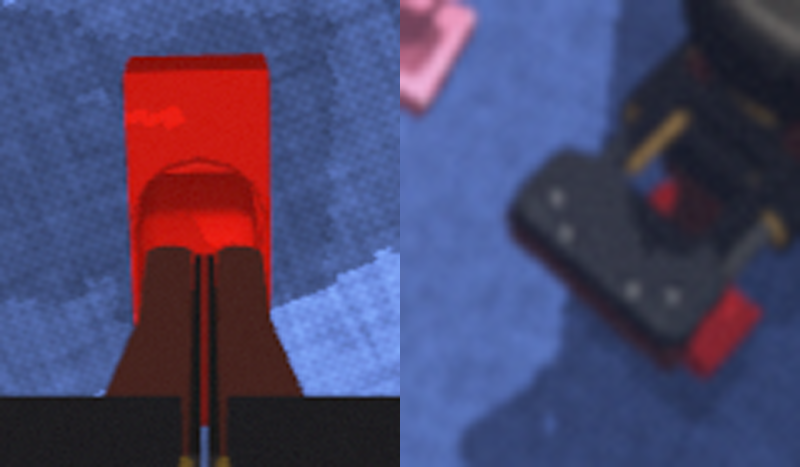

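```bash
python3 -m crank '[{"travel":[0,0,0],"angular":[0,0,0],"hand":0.65},{"travel":[0,0,0],"angular":[0,0,0],"hand":0.65},{"travel":[0,0,0],"angular":[0,0,0],"hand":0.65},{"travel":[0,0,0],"angular":[0,0,0],"hand":0.65},{"travel":[0,0,0],"angular":[0,0,0],"hand":0.65},{"travel":[0,0,0],"angular":[0,0,0],"hand":0.65},{"travel":[0,0,0],"angular":[0,0,0],"hand":0.65}]'
python3 - <<'E'
from look import *
look("w9",.068)
s=get_state();f={k:np.array(v) for k,v in camera_params("wrist").items()};p,d=camera("wrist");f['d']=d;W=world(f)
T=R.from_quat(s['tcp_rot'],scalar_first=True).as_matrix()
for y in(222,226,230,235,240,250): print(y,[((W[y,x]-s['tool_pos'])@T).round(3).tolist() for x in(195,200,205,210,300,305,310)])
cv2.imwrite("pics/w9.png",p)
E
```

```text
clock: 19.57
tool_pos: [0.5972, 0.2391, 0.0394]
tcp_rot: [-0.0, 0.834, 0.552, 0.003]
ft_force: [-0.3, 0.6, -0.5]
width: 0.501
red 2336 [259. 242.] [0.5965 0.2392 0.0687] [595.7 237. ] [38.9 20. ] 69.2
tcp [0.5972 0.2391 0.0394] jaw deg -22.96 z [ 0.005  0.003 -1.   ]
222 [[-0.016, -0.05, 0.039], [-0.015, -0.046, 0.037], [-0.015, -0.042, 0.038], [-0.015, -0.038, 0.038], [-0.015, 0.03, 0.038], [-0.015, 0.034, 0.037], [-0.015, 0.038, 0.038]]
226 [[-0.018, -0.05, 0.037], [0.011, -0.031, -0.034], [0.011, -0.029, -0.034], [0.012, -0.026, -0.034], [-0.019, 0.03, 0.038], [-0.019, 0.034, 0.039], [0.011, 0.026, -0.034]]
230 [[-0.022, -0.05, 0.038], [0.012, -0.03, -0.04], [0.011, -0.028, -0.039], [0.011, -0.025, -0.039], [-0.022, 0.03, 0.039], [0.008, 0.024, -0.031], [0.011, 0.026, -0.038]]
235 [[0.012, -0.032, -0.046], [0.011, -0.029, -0.045], [0.012, -0.027, -0.046], [0.01, -0.025, -0.042], [-0.026, 0.03, 0.038], [0.005, 0.024, -0.03], [0.01, 0.025, -0.042]]
240 [[0.012, -0.031, -0.051], [0.012, -0.028, -0.052], [0.011, -0.026, -0.051], [0.01, -0.024, -0.047], [-0.03, 0.031, 0.038], [0.002, 0.024, -0.032], [0.01, 0.024, -0.048]]
250 [[0.012, -0.029, -0.062], [0.011, -0.027, -0.061], [0.01, -0.025, -0.059], [0.007, -0.024, -0.052], [-0.038, 0.031, 0.038], [-0.002, 0.024, -0.034], [0.006, 0.024, -0.05]]
```

View pics/w9.png

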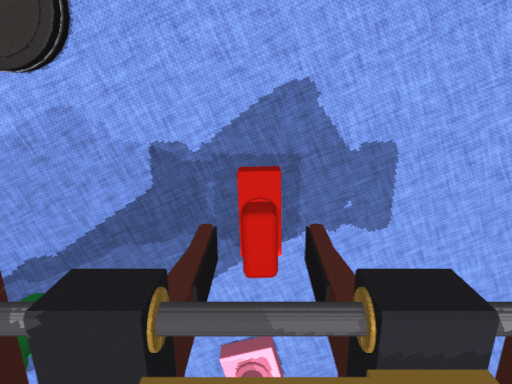

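The depth shows the visible fingertips about 30 mm behind the reported TCP. So I've been gripping only the knob tops, and the oblong slipped out untouched at (0.5957, 0.237). I descend about 28 mm more, watching force.

```bash
python3 -m crank '[{"travel":[-0.03,-0.03,-0.25],"angular":[0,0,0],"hand":0.65},{"travel":[0,0,-0.2],"angular":[0,0,0],"hand":0.65},{"travel":[0,0,0],"angular":[0,0,0],"hand":0.65}]'; python3 -m crank '[{"travel":[0,0,-0.25],"angular":[0,0,0],"hand":0.65},{"travel":[0,0,-0.15],"angular":[0,0,0],"hand":0.65},{"travel":[0,0,0],"angular":[0,0,0],"hand":0.65}]'
```

```text
clock: 19.92
tool_pos: [0.5961, 0.238, 0.02]
tcp_rot: [-0.0, 0.834, 0.552, 0.003]
ft_force: [-0.3, -0.1, -0.0]
width: 0.646
clock: 20.17
tool_pos: [0.5954, 0.2376, 0.0012]
tcp_rot: [-0.0, 0.834, 0.552, 0.002]
ft_force: [0.4, -0.2, -0.5]
width: 0.65
```

```bash
python3 -m crank '[{"travel":[0,0,0.15],"angular":[0,0,0],"hand":0.65},{"travel":[0,0,0],"angular":[0,0,0],"hand":0},{"travel":[0,0,0],"angular":[0,0,0],"hand":0},{"travel":[0,0,0],"angular":[0,0,0],"hand":0},{"travel":[0,0,0],"angular":[0,0,0],"hand":0},{"travel":[0,0,0],"angular":[0,0,0],"hand":0},{"travel":[0,0,0],"angular":[0,0,0],"hand":0},{"travel":[0,0,0],"angular":[0,0,0],"hand":0}]'
```

```text
clock: 20.83
tool_pos: [0.5958, 0.2377, 0.0082]
tcp_rot: [-0.0, 0.834, 0.552, 0.003]
ft_force: [0.3, -0.1, -1.3]
width: 0.226
```

Proper grip (0.226 ≙ 20 mm). Lifting and carrying to the oblong rest.

```bash
python3 -m crank '[{"travel":[0,0,0.5],"angular":[0,0,0],"hand":0},{"travel":[0,0,1],"angular":[0,0,0],"hand":0},{"travel":[0,0,1],"angular":[0,0,0],"hand":0},{"travel":[-0.15,-0.4,1],"angular":[0,0,-0.5],"hand":0},{"travel":[-0.35,-0.88,0],"angular":[0,0,-0.9],"hand":0},{"travel":[-0.35,-0.88,0],"angular":[0,0,-0.9],"hand":0},{"travel":[-0.35,-0.88,0],"angular":[0,0,-0.9],"hand":0},{"travel":[-0.35,-0.88,0],"angular":[0,0,-0.9],"hand":0},{"travel":[-0.35,-0.88,0],"angular":[0,0,-0.9],"hand":0},{"travel":[-0.35,-0.88,0],"angular":[0,0,-0.9],"hand":0},{"travel":[-0.35,-0.88,0],"angular":[0,0,-0.9],"hand":0},{"travel":[-0.35,-0.88,0],"angular":[0,0,-0.9],"hand":0},{"travel":[-0.35,-0.88,0],"angular":[0,0,-0.9],"hand":0},{"travel":[-0.35,-0.88,0],"angular":[0,0,-0.9],"hand":0},{"travel":[-0.35,-0.88,0],"angular":[0,0,-0.9],"hand":0},{"travel":[-0.35,-0.88,0],"angular":[0,0,-0.9],"hand":0},{"travel":[-0.35,-0.88,0],"angular":[0,0,-0.9],"hand":0},{"travel":[-0.25,-0.7,0],"angular":[0,0,-0.9],"hand":0},{"travel":[0,0,0],"angular":[0,0,0],"hand":0},{"travel":[0,0,0],"angular":[0,0,0],"hand":0}]';python3 look.py w10 .2
```

```text
clock: 22.5
tool_pos: [0.3788, -0.2794, 0.1522]
tcp_rot: [-0.001, 1.0, -0.013, 0.008]
ft_force: [0.5, 0.6, -1.6]
width: 0.228
red 498 [260. 225.] [ 0.3964 -0.2796  0.2005] [ 394.  -280.9] [21.3  7.5] 76.7
tcp [ 0.3788 -0.2794  0.1522] jaw deg -91.51 z [ 0.016  0.003 -1.   ]
```

View pics/w10.png

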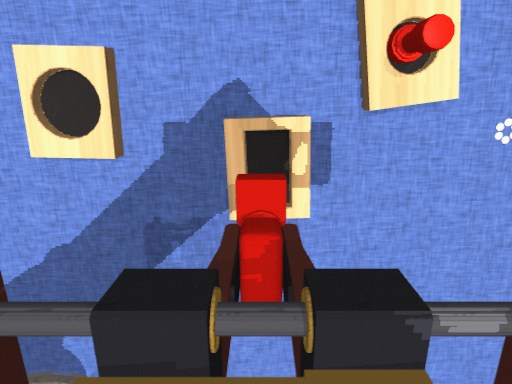

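Firm hold, with the rest at (268,168). Correcting and lowering.

```bash
python3 -m crank '[{"travel":[0.19,-0.14,-0.2],"angular":[-0.03,0.18,0.35],"hand":0},{"travel":[0,0,-0.7],"angular":[0,0,0],"hand":0},{"travel":[0,0,-0.7],"angular":[0,0,0],"hand":0},{"travel":[0,0,-0.4],"angular":[0,0,0],"hand":0},{"travel":[0,0,0],"angular":[0,0,0],"hand":0},{"travel":[0,0,0],"angular":[0,0,0],"hand":0}]'
```

```text
clock: 23.05
tool_pos: [0.3921, -0.278, 0.0695]
tcp_rot: [-0.002, 1.0, 0.012, 0.002]
ft_force: [0.8, -0.2, -1.0]
width: 0.228
```

```bash
python3 -m crank '[{"travel":[-0.14,-0.2,0],"angular":[0,0,-0.2],"hand":0},{"travel":[0,0,-0.3],"angular":[0,0,0],"hand":0},{"travel":[0,0,-0.35],"angular":[0,0,0],"hand":0},{"travel":[0,0,-0.1],"angular":[0,0,0],"hand":0},{"travel":[0,0,0],"angular":[0,0,0],"hand":0}]'
```

```text
clock: 23.47
tool_pos: [0.3899, -0.2864, 0.0413]
tcp_rot: [-0.001, 1.0, 0.004, 0.006]
ft_force: [-0.1, -0.1, -0.9]
width: 0.225
```

```bash
python3 -m crank '[{"travel":[-0.1,0.03,-0.2],"angular":[0,0.14,0],"hand":0},{"travel":[0,0,-0.25],"angular":[0,0,0],"hand":0},{"travel":[0,0,-0.08],"angular":[0,0,0],"hand":0},{"travel":[0,0,0],"angular":[0,0,0],"hand":0}]'
```

```text
clock: 23.8
tool_pos: [0.3866, -0.2856, 0.0194]
tcp_rot: [-0.001, 1.0, 0.004, 0.0]
ft_force: [0.4, 0.1, -1.3]
width: 0.227
```

```bash
python3 -m crank '[{"travel":[0,0,-0.08],"angular":[0,0,0],"hand":0},{"travel":[0,0,-0.06],"angular":[0,0,0],"hand":0}]'; python3 -m crank '[{"travel":[0,0,-0.06],"angular":[0,0,0],"hand":0}]'
```

```text
clock: 23.97
tool_pos: [0.3873, -0.2858, 0.0145]
tcp_rot: [-0.001, 1.0, 0.005, 0.001]
ft_force: [-3.3, 5.3, 27.9]
width: 0.228
clock: 24.05
tool_pos: [0.388, -0.2857, 0.0133]
tcp_rot: [-0.002, 1.0, 0.005, 0.002]
ft_force: [-4.5, 5.8, 26.9]
width: 0.229
```

Floor contact. Releasing and checking.

```bash
python3 -m crank '[{"travel":[0,0,0.03],"angular":[0,0,0],"hand":0},{"travel":[0,0,0],"angular":[0,0,0],"hand":0},{"travel":[0,0,0],"angular":[0,0,0],"hand":0.45},{"travel":[0,0,0],"angular":[0,0,0],"hand":0.55},{"travel":[0,0,0],"angular":[0,0,0],"hand":0.55},{"travel":[0,0,0],"angular":[0,0,0],"hand":0.55}]';python3 look.py w11 .076
```

```text
clock: 24.55
tool_pos: [0.3892, -0.2865, 0.0152]
tcp_rot: [-0.001, 1.0, 0.004, 0.003]
ft_force: [-0.1, -1.3, 0.5]
width: 0.493
red 2963 [259. 266.] [ 0.3925 -0.2858  0.0766] [ 389.8 -285.8] [33.7 20. ] 0.7
tcp [ 0.3892 -0.2865  0.0152] jaw deg -89.49 z [ 0.006  0.003 -1.   ]
```

Oblong seated (top z 0.0766, yaw 0.7°). Now the large stamp, arcing outward to keep reach.

```bash
python3 -m crank '[{"travel":[0,0,0.5],"angular":[0,0,0],"hand":0.6},{"travel":[0,0,1],"angular":[0,0,0],"hand":0.7},{"travel":[0,0,1],"angular":[0,0,0],"hand":0.7},{"travel":[0.1,0.3,1],"angular":[0,0,0.5],"hand":0.7},{"travel":[0.35,0.85,0.3],"angular":[0,0,0.9],"hand":0.7},{"travel":[0.35,0.9,0],"angular":[0,0,0.9],"hand":0.7},{"travel":[0.35,0.9,0],"angular":[0,0,0.9],"hand":0.7},{"travel":[0.35,0.9,0],"angular":[0,0,0.9],"hand":0.7},{"travel":[0.3,0.95,0],"angular":[0,0,0.9],"hand":0.7},{"travel":[0.2,0.95,0],"angular":[0,0,0.9],"hand":0.7},{"travel":[0.1,0.95,0],"angular":[0,0,0.9],"hand":0.7},{"travel":[-0.1,0.95,0],"angular":[0,0,0.9],"hand":0.7},{"travel":[-0.2,0.95,0],"angular":[0,0,0.9],"hand":0.7},{"travel":[-0.3,0.9,0],"angular":[0,0,0.9],"hand":0.7},{"travel":[-0.35,0.9,0],"angular":[0,0,0.9],"hand":0.7},{"travel":[-0.35,0.9,0],"angular":[0,0,0.9],"hand":0.7},{"travel":[-0.35,0.9,0],"angular":[0,0,0.9],"hand":0.7},{"travel":[-0.35,0.9,0],"angular":[0,0,0.9],"hand":0.7},{"travel":[0,0,0],"angular":[0,0,0],"hand":0.7},{"travel":[0,0,0],"angular":[0,0,0],"hand":0.7}]'
```

```text
clock: 26.27
tool_pos: [0.3852, 0.2614, 0.1761]
tcp_rot: [-0.002, 0.825, 0.565, 0.007]
ft_force: [0.3, -0.9, -0.9]
width: 0.698
```

```bash
python3 -m crank '[{"travel":[-0.15,0.5,0],"angular":[-0.12,0.1,0],"hand":0.7},{"travel":[-0.2,0.5,0],"angular":[0,0,0],"hand":0.7},{"travel":[0,0,0],"angular":[0,0,0],"hand":0.7},{"travel":[0,0,0],"angular":[0,0,0],"hand":0.7}]'; python3 look.py w12 .068
```

```text
clock: 26.6
tool_pos: [0.3716, 0.2996, 0.1756]
tcp_rot: [0.001, 0.827, 0.563, -0.0]
ft_force: [0.6, -0.3, 0.5]
width: 0.704
red 740 [257. 176.] [0.37   0.3042 0.0688] [369.8 303.1] [27.9 28.7] 16.6
tcp [0.3716 0.2996 0.1756] jaw deg -21.52 z [ 0.    -0.002 -1.   ]
```

View pics/w12.png

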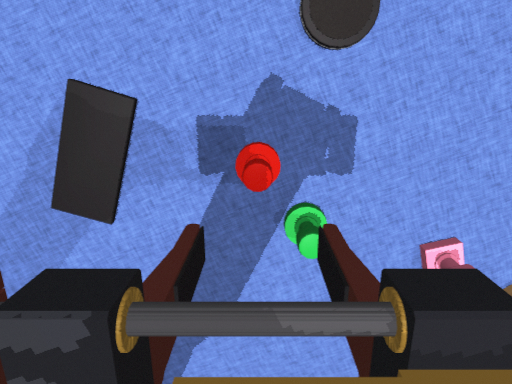

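The red large stamp is at (257,165), with green behind at (306,228), clear of the jaws. Descending.

```bash
python3 -m crank '[{"travel":[-0.03,0.09,-0.4],"angular":[0,0,0],"hand":0.7},{"travel":[0,0,-0.8],"angular":[0,0,0],"hand":0.7},{"travel":[0,0,-0.7],"angular":[0,0,0],"hand":0.7},{"travel":[0,0,-0.4],"angular":[0,0,0],"hand":0.7},{"travel":[0,0,0],"angular":[0,0,0],"hand":0.7},{"travel":[0,0,0],"angular":[0,0,0],"hand":0.7}]'
```

```text
clock: 27.15
tool_pos: [0.3759, 0.2954, 0.0825]
tcp_rot: [0.001, 0.831, 0.557, 0.002]
ft_force: [-0.4, -0.4, -0.1]
width: 0.699
```

```bash
python3 -m crank '[{"travel":[-0.14,0.2,0],"angular":[0,0.05,0],"hand":0.7},{"travel":[0,0,-0.4],"angular":[0,0,0],"hand":0.7},{"travel":[0,0,-0.4],"angular":[0,0,0],"hand":0.7},{"travel":[0,0,-0.2],"angular":[0,0,0],"hand":0.7},{"travel":[0,0,0],"angular":[0,0,0],"hand":0.7}]'
```

```text
clock: 27.57
tool_pos: [0.3738, 0.3066, 0.0473]
tcp_rot: [-0.002, 0.832, 0.555, 0.005]
ft_force: [0.3, 0.1, -0.8]
width: 0.7
```

```bash
python3 -m crank '[{"travel":[-0.1,-0.1,0],"angular":[-0.09,0.08,0],"hand":0.7},{"travel":[0,0,-0.4],"angular":[0,0,0],"hand":0.7},{"travel":[0,0,-0.4],"angular":[0,0,0],"hand":0.7},{"travel":[0,0,-0.15],"angular":[0,0,0],"hand":0.7},{"travel":[0,0,0],"angular":[0,0,0],"hand":0.7}]'
```

```text
clock: 27.98
tool_pos: [0.3714, 0.3055, 0.0136]
tcp_rot: [-0.002, 0.832, 0.555, 0.002]
ft_force: [-0.4, -0.2, -0.1]
width: 0.703
```

```bash
python3 -m crank '[{"travel":[-0.03,-0.05,-0.12],"angular":[0,0,0],"hand":0.7},{"travel":[0,0,0],"angular":[0,0,0],"hand":0},{"travel":[0,0,0],"angular":[0,0,0],"hand":0},{"travel":[0,0,0],"angular":[0,0,0],"hand":0},{"travel":[0,0,0],"angular":[0,0,0],"hand":0},{"travel":[0,0,0],"angular":[0,0,0],"hand":0},{"travel":[0,0,0],"angular":[0,0,0],"hand":0},{"travel":[0,0,0],"angular":[0,0,0],"hand":0}]'
```

```text
clock: 28.65
tool_pos: [0.3714, 0.3048, 0.012]
tcp_rot: [-0.003, 0.832, 0.554, 0.004]
ft_force: [-0.7, -0.1, -1.1]
width: 0.338
```

Held (30 mm). To the large rest at (0.455, -0.093).

```bash
python3 -m crank '[{"travel":[0,0,0.5],"angular":[0,0,0],"hand":0},{"travel":[0,0,1],"angular":[0,0,0],"hand":0},{"travel":[0,0,1],"angular":[0,0,0],"hand":0},{"travel":[0.15,-0.3,1],"angular":[-0.06,0.08,0],"hand":0},{"travel":[0.45,-0.85,0],"angular":[0,0,0],"hand":0},{"travel":[0.45,-0.85,0],"angular":[0,0,0],"hand":0},{"travel":[0.4,-0.9,0],"angular":[0,0,0],"hand":0},{"travel":[0.35,-0.9,0],"angular":[0,0,0],"hand":0},{"travel":[0.25,-0.9,0],"angular":[0,0,0],"hand":0},{"travel":[0.15,-0.9,0],"angular":[0,0,0],"hand":0},{"travel":[0.05,-0.9,0],"angular":[0,0,0],"hand":0},{"travel":[0,-0.9,0],"angular":[0,0,0],"hand":0},{"travel":[0,-0.9,0],"angular":[0,0,0],"hand":0},{"travel":[0,-0.9,0],"angular":[0,0,0],"hand":0},{"travel":[0,-0.7,0],"angular":[0,0,0],"hand":0},{"travel":[0,0,0],"angular":[0,0,0],"hand":0},{"travel":[0,0,0],"angular":[0,0,0],"hand":0}]'
```

```text
clock: 30.07
tool_pos: [0.4588, -0.1101, 0.1595]
tcp_rot: [-0.001, 0.831, 0.557, 0.002]
ft_force: [0.4, 0.1, -2.1]
width: 0.339
```

```bash
python3 -m crank '[{"travel":[-0.08,0.4,0],"angular":[0,0,0],"hand":0},{"travel":[0,0,-0.5],"angular":[0,0,0],"hand":0},{"travel":[0,0,-0.8],"angular":[0,0,0],"hand":0},{"travel":[0,0,-0.5],"angular":[0,0,0],"hand":0},{"travel":[0,0,-0.2],"angular":[0,0,0],"hand":0},{"travel":[0,0,0],"angular":[0,0,0],"hand":0}]'
```

```text
clock: 30.57
tool_pos: [0.4569, -0.0874, 0.0775]
tcp_rot: [-0.001, 0.829, 0.559, 0.004]
ft_force: [-0.9, 0.4, -1.4]
width: 0.339
```

```bash
python3 -m crank '[{"travel":[-0.05,-0.14,0],"angular":[-0.06,0.06,0],"hand":0},{"travel":[0,0,-0.4],"angular":[0,0,0],"hand":0},{"travel":[0,0,-0.4],"angular":[0,0,0],"hand":0},{"travel":[0,0,-0.2],"angular":[0,0,0],"hand":0},{"travel":[0,0,0],"angular":[0,0,0],"hand":0}]'
```

```text
clock: 30.98
tool_pos: [0.4585, -0.0919, 0.0405]
tcp_rot: [0.001, 0.828, 0.561, 0.003]
ft_force: [-0.5, 0.4, -1.1]
width: 0.334
```

```bash
python3 -m crank '[{"travel":[-0.09,-0.03,-0.15],"angular":[-0.03,0.07,0],"hand":0},{"travel":[0,0,-0.2],"angular":[0,0,0],"hand":0},{"travel":[0,0,-0.08],"angular":[0,0,0],"hand":0},{"travel":[0,0,0],"angular":[0,0,0],"hand":0}]'
```

```text
clock: 31.32
tool_pos: [0.4568, -0.0934, 0.0245]
tcp_rot: [0.001, 0.828, 0.561, 0.001]
ft_force: [-0.3, 0.6, -1.8]
width: 0.334
```

```bash
python3 -m crank '[{"travel":[0,0,-0.08],"angular":[0,0,0],"hand":0},{"travel":[0,0,-0.06],"angular":[0,0,0],"hand":0}]'; python3 -m crank '[{"travel":[0,0,-0.06],"angular":[0,0,0],"hand":0}]'
```

```text
clock: 31.48
tool_pos: [0.4572, -0.0937, 0.0194]
tcp_rot: [0.001, 0.828, 0.561, 0.002]
ft_force: [-7.9, -1.0, 24.2]
width: 0.338
clock: 31.57
tool_pos: [0.4572, -0.0936, 0.0179]
tcp_rot: [0.001, 0.828, 0.561, 0.002]
ft_force: [-8.0, 2.7, 27.7]
width: 0.334
```

Contact. Release, check, then lift clear.

```bash
python3 -m crank '[{"travel":[0,0,0.03],"angular":[0,0,0],"hand":0},{"travel":[0,0,0],"angular":[0,0,0],"hand":0},{"travel":[0,0,0],"angular":[0,0,0],"hand":0.5},{"travel":[0,0,0],"angular":[0,0,0],"hand":0.65},{"travel":[0,0,0],"angular":[0,0,0],"hand":0.65},{"travel":[0,0,0],"angular":[0,0,0],"hand":0.65}]'; python3 look.py w13 .076
python3 -m crank '[{"travel":[0,0,0.5],"angular":[0,0,0],"hand":0.65},{"travel":[0,0,1],"angular":[0,0,0],"hand":0.65},{"travel":[0,0,1],"angular":[0,0,0],"hand":0.65},{"travel":[0,0,1],"angular":[0,0,0],"hand":0.65},{"travel":[0.1,0.7,0.8],"angular":[0,0,0],"hand":0.65},{"travel":[0,0.9,0.3],"angular":[0,0,0],"hand":0.65},{"travel":[0,0.9,0],"angular":[0,0,0],"hand":0.65},{"travel":[0,0.9,0],"angular":[0,0,0],"hand":0.65},{"travel":[-0.1,0.9,0],"angular":[0,0,0],"hand":0.65},{"travel":[-0.1,0.9,0],"angular":[0,0,0],"hand":0.65},{"travel":[-0.1,0.9,0],"angular":[0,0,0],"hand":0.65},{"travel":[-0.1,0.9,0],"angular":[0,0,0],"hand":0.65},{"travel":[-0.1,0.9,0],"angular":[0,0,0],"hand":0.65},{"travel":[-0.1,0.9,0],"angular":[0,0,0],"hand":0.65},{"travel":[0,0,0],"angular":[0,0,0],"hand":0.65},{"travel":[0,0,0],"angular":[0,0,0],"hand":0.65}]'
python3 - <<'E'
from h import *
from workcell import *
p,d=camera("top");f={k:np.array(v) for k,v in camera_params("top").items()};f['d']=d;W=world(f)
hsv=cv2.cvtColor(p,cv2.COLOR_BGR2HSV).astype(int);H,S,V=[hsv[...,i] for i in range(3)]
red=((H<6)|(H>174))&(S>170)&(V>90)&(d>0)&(W[...,2]>.055)&(W[...,2]<.1)
n,l,st,c=cv2.connectedComponentsWithStats(red.astype(np.uint8))
for i in range(1,n):
    if st[i,4]>30:
        q=W[l==i];r=cv2.minAreaRect((q[:,:2]*1000).astype(np.float32));print(c[i].round(),np.median(q,0).round(4),np.round(r[0],1),round(r[2],1))
for m,(u,v) in dict(glass=(519,240),tin=(144,318)).items():
    u=int(u*.64);v=int(v*.64);w=W[v-18:v+18,u-18:u+18].reshape(-1,3);q=w[(w[:,2]>.012)&(w[:,2]<.1)];print(m,np.median(q,0))
cv2.imwrite("pics/end.png",cv2.resize(p[120:290,60:460],(800,340),interpolation=cv2.INTER_CUBIC))
q,_=camera("scene");cv2.imwrite("pics/end2.png",cv2.resize(q[90:260,80:280],(700,595),interpolation=cv2.INTER_CUBIC))
E
```

```text
clock: 32.07
tool_pos: [0.4582, -0.0938, 0.0196]
tcp_rot: [0.001, 0.828, 0.561, 0.003]
ft_force: [0.5, 0.5, -0.3]
width: 0.602
red 2912 [260. 266.] [ 0.4581 -0.093   0.0768] [457.6 -95.1] [28.7 28.2] 89.1
tcp [ 0.4582 -0.0938  0.0196] jaw deg -21.77 z [ 0.006  0.001 -1.   ]
clock: 33.45
tool_pos: [0.4301, 0.2721, 0.213]
tcp_rot: [-0.001, 0.83, 0.557, 0.005]
ft_force: [0.2, -0.8, -0.4]
width: 0.649
[246. 149.] [0.629  0.     0.0743] [630.7   1. ] 17.4
[408. 194.] [ 0.5005 -0.4132  0.0747] [ 500.  -414.2] 88.5
[284. 214.] [ 0.4574 -0.0935  0.0747] [457.4 -94.4] 89.7
[360. 240.] [ 0.3889 -0.2835  0.0748] [ 387.9 -284.2] 89.9
glass [ 0.61416454 -0.22325075  0.07473377]
tin [0.52451879 0.40719274 0.01764291]
```

View pics/end.png

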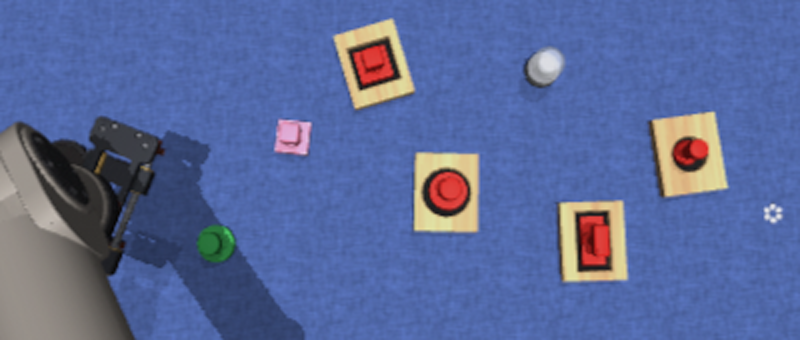

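View pics/end2.png

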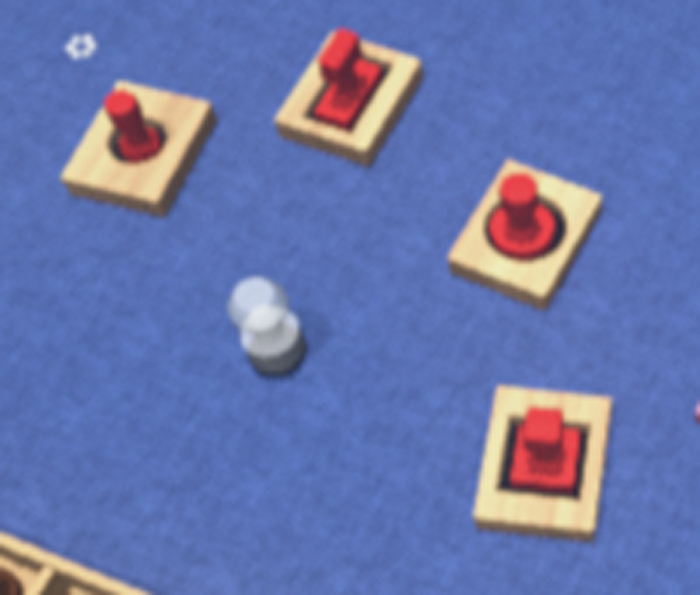

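All four stamps stand upright, each in its own recess; the glass stamp is unmoved. The tin was hidden by the arm in the top view, so I check it in the scene camera and then hand in.

Run:
```python
from h import *
from workcell import *
a=np.load("scene0.npz")['p'];b,_=camera("scene")
def cen(p):
    s=cv2.cvtColor(p,cv2.COLOR_BGR2GRAY)[205:265,380:440];n,l,st,c=cv2.connectedComponentsWithStats((s<45).astype(np.uint8));i=1+st[1:,4].argmax();return c[i].round(1),st[i,4]
ca,cb=cen(a),cen(b);print(ca,cb)
if abs(ca[0]-cb[0]).max()<1.5: print(close_job())
```

```text
(array([30.9, 31.8]), np.int32(667)) (array([30.3, 31.8]), np.int32(588))
the job is handed in; nothing more can be done
None
```

All four red stamps are in their own rests, and I handed the job in at about 34 s on the clock. I took the small stamp out of the square rest first, then placed the square, oblong and large ones. I lowered each until it touched the floor (24–32 N, a brief firm press) before opening the gripper.

**Last checks:** With the gripper open beside them, the knob tops read 76.6–76.8 mm, against the 76 mm expected for standing flat on the floor. The final pictures show all four upright inside the right recesses, about 0.5–6 mm off centre. The small one is furthest off, still within the 8 mm to spare. The glass stamp is within 1 mm of where it stood.

**What failed or disagreed:**
- **Fingertips:** The wrist camera puts the visible fingertips about 30 mm behind the reported tool point. The small and square stamps were therefore carried by only the top few millimetres of their knobs.
- **Oblong stamp:** For the same reason my first grip on it closed over its top without moving it. I gripped it deeper and it held.
- **Ink tin:** In the last top view the arm partly covered it, which gave a false shift of about 25 mm. The scene camera shows its centre within 0.6 pixel of the start.

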